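# Load the printed test cups on the kiln shelf in order of height

### The arm

A 6-joint arm with a two-finger parallel gripper is mounted at the origin on the work surface. World frame = base frame: x ahead of the robot, y to its left, z up, the work surface at z = 0. Lengths are in m, angles in rad, forces in N, time in s.
With the tool pointing down it reaches from about 0.35 to 1 m from the base axis. Payload 7.1 kg.
Tool frame: the origin (TCP) lies between the finger pads; the fingertips stand 22 mm ahead of it and the grasp point (between the pads) lies 3 mm ahead of it; z points along the fingers, y is the line along which they close (so a half turn about z gives the same grasp; the last joint's range is limited). The gripper opens to 85 mm and grips with 20 to 120 N. Pads are 22 mm wide; open, the fingers measure 114 mm over their backs; the gripper's body (76 mm by 85 mm) begins 54 mm behind the grasp point. The pads swing forward as they close: fully open they stand 13 mm farther back than shut.
Start: joints at [1.09, 0.423, 1.63, -0, 1.089, -0.019], TCP at [0.278, 0.56, 0.214] pointing down, gripper open.
Joint ranges: [-3, 3], [-0.9, 2.11], [0.09, 2.58], [-1.31, 4.45], [0.11, 2.69], [-2.54, 2.54]. Speed limits (rad/s): [2.39, 2.39, 3.01, 3.14, 3.14, 3.14].

### API

Orientations are given as a rotation vector (axis times angle).
In Python, from rig import manip gives the robot as it stands. The module is installed in compiled form; this text tells all that it offers. Calls block until the motion is done:
- manip.move_to(position, orientation): joint-space move of the TCP to a pose.
- manip.servo_line(position, orientation=None, rate=0.15): straight line of the TCP; orientation=None keeps the orientation; rate is the mean speed in m/s.
- manip.set_joints(angles): joint-space move.
- manip.command_gripper(opening, f_grip=None): finger opening in m; f_grip is the grip in N (None keeps the last); returns when the fingers have stopped.
- manip.hold(seconds).
- manip.solve_ik(position, orientation): joint angles nearest the present ones, or None.
- manip.camera(name): name is "scene" or "top" or "wrist"; returns a dict with "image" (400x640x3 uint8, red, green, blue), "fx", "fy", "cx", "cy" (pixels), "cam_to_world" (4x4, takes a point from camera to world coordinates); the wrist camera has in their place "mount" (4x4, takes a point from camera to tool coordinates, whose origin is the TCP and whose axes are the flange's). Camera axes: x right, y down, z forward; pixel columns grow to the right and rows downward; lengths in m; the calibration is good to about 2 mm. A picture is of the moment at which its call begins: read the wrist's pose just before it. There is no depth.
A pose or a line that the arm cannot do raises manip.IKError and nothing moves.
- manip.sign_off(): hands the job in; it is judged then, once.
Readings, each from a call of its own:
- manip.get_time(): time.
- manip.get_joint_positions(): joint angles.
- manip.get_joint_vel(): joint speeds.
- manip.get_tau(): joint torques, N m.
- manip.get_position(): TCP position.
- manip.get_ee_rot(): TCP orientation.
- manip.get_contact_force(): force on the tool from outside, world axes, zero at the start.
- manip.get_torque(): the same for the moment, N m.
- manip.get_width(): finger opening in m.
- manip.get_grip_force(): force on a finger pad.
Only numpy, scipy, OpenCV 4.12 (cv2) and the standard library are available. Lean on these libraries where they do the work, as an engineer would, in place of code of your own. Each camera call takes 0.05 s, during which the arm holds its last target. There are 200 camera calls.

### The job

Move the four dry grey clay cups from the round print bat on to the kiln shelf, one standing upright in the middle of each empty terracotta disc, lined up by height: the shortest next to the small white reference cup that stands at one end of the row, then each next taller one, the tallest at the far end. The clay is brittle, so set the cups down without dropping or tipping them, and leave the reference cup and the cone pack standing where they are.

Things in the scene. Friction and masses are not known exactly. Their poses are not given: they have to be found in the camera images.
- cup_a: Dry grey clay tumbler with coil ribs, open top, shortest of the four: 55 mm tall, 43 mm across, wall 5 mm, upright over the upper 65 % and narrowing to a 36.1 mm foot; about 70 g, a 14 N grip holds it. One of four about 13 cm apart round the middle of a black-topped round bat (320 mm across, 18 mm thick), a 38 mm high brass nozzle between them. Origin: centre of the underside, z up.
- cup_b: Dry grey clay tumbler with coil ribs, open top, second shortest: 70 mm tall, 50 mm across, wall 5 mm, upright over the upper 65 % and narrowing to a 42 mm foot; about 100 g, a 14 N grip holds it. One of four about 13 cm apart round the middle of a black-topped round bat (320 mm across, 18 mm thick), a 38 mm high brass nozzle between them. Origin: centre of the underside, z up.
- cup_c: Dry grey clay tumbler with coil ribs, open top, second tallest: 85 mm tall, 57 mm across, wall 5 mm, upright over the upper 65 % and narrowing to a 47.9 mm foot; about 140 g, a 14 N grip holds it. One of four about 13 cm apart round the middle of a black-topped round bat (320 mm across, 18 mm thick), a 38 mm high brass nozzle between them. Origin: centre of the underside, z up.
- cup_d: Dry grey clay tumbler with coil ribs, open top, tallest: 100 mm tall, 64 mm across, wall 5 mm, upright over the upper 65 % and narrowing to a 53.8 mm foot; about 180 g, a 14 N grip holds it. One of four about 13 cm apart round the middle of a black-topped round bat (320 mm across, 18 mm thick), a 38 mm high brass nozzle between them. Origin: centre of the underside, z up.
- disc_a: Empty terracotta-coloured setter disc, 84 mm across, 8 mm thick, fixed on the pale 15 mm thick kiln shelf; five discs lie in one straight row, 94 mm apart (always at the far end of the row from the reference cup). The row's line is free for 80 mm to either side. Origin: centre of the underside, z up.
- disc_b: Empty terracotta-coloured setter disc, 84 mm across, 8 mm thick, fixed on the pale 15 mm thick kiln shelf; five discs lie in one straight row, 94 mm apart (one of the two between the middle and an end). The row's line is free for 80 mm to either side. Origin: centre of the underside, z up.
- disc_c: Empty terracotta-coloured setter disc, 84 mm across, 8 mm thick, fixed on the pale 15 mm thick kiln shelf; five discs lie in one straight row, 94 mm apart (always the middle one of the five; its y axis runs along the row). The row's line is free for 80 mm to either side. Origin: centre of the underside, z up.
- disc_d: Empty terracotta-coloured setter disc, 84 mm across, 8 mm thick, fixed on the pale 15 mm thick kiln shelf; five discs lie in one straight row, 94 mm apart (one of the two between the middle and an end). The row's line is free for 80 mm to either side. Origin: centre of the underside, z up.
- ref_cup: White glazed reference cup of the same form, 40 mm tall, 36 mm across, standing on the fifth disc at one end or the other of the row; loose, stays where it is. Origin: centre of the underside, z up.
- cone_pack: Loose pack of three slender pastel cones, 65 mm high, in a clay pad 22 x 75 mm, 14 mm thick, standing on the kiln shelf about 115 mm beside the row (on the side away from the robot); stays where it is. Origin: centre of the underside, its y along the pad.
Mind the look-alikes: they are no part of the job. What is shaped like the ref_cup but green is not meant. Leave any purple look-alike of the cup_c alone.

How it is judged:
At the end, for the whole second after the job is handed in: Grey cups upright (6 degrees) and at rest on the four discs, each within 12 mm of its disc's centre along and across the row, by height from the shortest beside the white reference cup to the tallest at the far end; reference cup and cone pack upright and within 20 mm of their start (x of cup_a in the frame of disc_c between -0.012 and 0.012 m and z of cup_a in the frame of disc_c between 0.004 and 0.013 m and angle between each of cup_a, cup_b, cup_c, cup_d, ref_cup, cone_pack's own z axis and vertical below 0.1 rad and linear speed of each of cup_a, cup_b, cup_c, cup_d, ref_cup, cone_pack below 0.02 m/s and angular speed of each of cup_a, cup_b, cup_c, cup_d below 0.1 rad/s and x of cup_b in the frame of disc_c between -0.012 and 0.012 m and z of cup_b in the frame of disc_c between 0.004 and 0.013 m and x of cup_c in the frame of disc_c between -0.012 and 0.012 m and z of cup_c in the frame of disc_c between 0.004 and 0.013 m and x of cup_d in the frame of disc_c between -0.012 and 0.012 m and z of cup_d in the frame of disc_c between 0.004 and 0.013 m and distance of each of ref_cup, cone_pack from where it was at the start of the episode below 0.02 m and ((y of ref_cup in the frame of disc_c above 0.14 m and y of cup_a in the frame of disc_c between 0.082 and 0.106 m and y of cup_b in the frame of disc_c between -0.012 and 0.012 m and y of cup_c in the frame of disc_c between -0.106 and -0.082 m and y of cup_d in the frame of disc_c between -0.2 and -0.176 m) or (y of ref_cup in the frame of disc_c below -0.14 m and y of cup_a in the frame of disc_c between -0.106 and -0.082 m and y of cup_b in the frame of disc_c between -0.012 and 0.012 m and y of cup_c in the frame of disc_c between 0.082 and 0.106 m and y of cup_d in the frame of disc_c between 0.176 and 0.2 m))); the robot touches nothing.
It fails at once if a grey cup is dropped, or knocked so that it falls (over 0.6 m/s while not held) ((contact force between cup_a and the fingers below 0.01 N and linear speed of cup_a above 0.6 m/s) or (contact force between cup_b and the fingers below 0.01 N and linear speed of cup_b above 0.6 m/s) or (contact force between cup_c and the fingers below 0.01 N and linear speed of cup_c above 0.6 m/s) or (contact force between cup_d and the fingers below 0.01 N and linear speed of cup_d above 0.6 m/s)).
It fails at once if a grey cup is tipped over (more than about 45 degrees) (angle between any of cup_a, cup_b, cup_c, cup_d's own z axis and vertical above 0.8 rad).
It fails at once if the white reference cup is pushed more than 20 mm from its place or tipped over (distance of ref_cup from where it was at the start of the episode above 0.02 m or angle between ref_cup's own z axis and vertical above 0.5 rad).
It fails at once if the cone pack is pushed more than 20 mm from its place or tipped over (distance of cone_pack from where it was at the start of the episode above 0.02 m or angle between cone_pack's own z axis and vertical above 0.5 rad).
It also fails if it takes over 128 s, if anything falls off the work surface, if the arm or the gripper's body presses on something with over 40 N, if the wrist force passes 120 N, or if a joint passes its speed limit or range.

## Working session

There is one attempt and no reset: what is moved stays moved. The work goes in short steps, each a Python script; the robot and the scene stay as the last script left them, time stands still between calls to the robot, and variables do not carry over. Pictures are saved under pics/ and viewed, at most 14 in all, crops included, and the job is handed in when it is done.

```bash
mkdir -p pics; python3 - <<'E'
from rig import manip
import cv2,numpy as np
np.set_printoptions(precision=4,suppress=True)
for n in ("top","scene"):
    c=manip.camera(n); cv2.imwrite(f"pics/{n}0.png",c["image"][:,:,::-1])
    print(n,c["fx"],c["fy"],c["cx"],c["cy"]);print(c["cam_to_world"])
print(manip.get_ee_rot(),manip.get_position(),manip.get_time())
E
```

```text
top 370.93137203721056 370.93137203721056 324.6072186692302 198.034179679799
[[-0.1777 -0.9615  0.2094  0.2908]
 [-0.9841  0.1739 -0.0367  0.0117]
 [-0.0011 -0.2126 -0.9771  0.963 ]
 [ 0.      0.      0.      1.    ]]
scene 366.24930528805993 366.24930528805993 319.03350301943817 201.9525118293455
[[ 0.2147  0.5711 -0.7923  1.2488]
 [ 0.9767 -0.1258  0.1741 -0.1619]
 [-0.0002 -0.8112 -0.5848  0.6224]
 [ 0.      0.      0.      1.    ]]
[-0.719  -3.0578  0.0021] [0.2782 0.5591 0.2129] 0.1
```

View pics/top0.png

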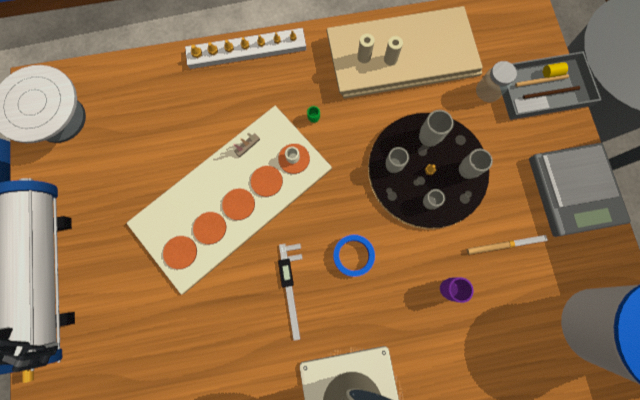

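View pics/scene0.png

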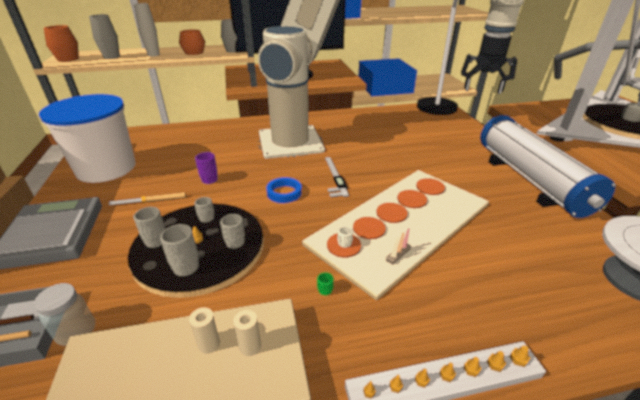

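The top view shows:
- Five terracotta discs at (179,252), (209,228), (238,204), (266,181) and (294,157). The white ref cup stands on the last one, at (292,155).
- The cone pack at about (245,145).
- Grey cups on the black bat at (436,127) tallest, (479,163), (397,159) and (434,198) shortest.

Things that could be mistaken for a grey cup:
- the purple cup (457,290)
- the green cup (314,114)
- cream tubes (366,47) and (395,50)
- the glass jar (503,75)
- the grey blotches on the bat
- the nozzle (430,169)

I choose the four grey cups on the bat. Next I'll measure them and check the choice in a crop.

```bash
cat > h.py <<'E'
from rig import manip
import cv2,numpy as np
from scipy.optimize import least_squares
from scipy.spatial.transform import Rotation as R
np.set_printoptions(precision=4,suppress=True)
def onplane(c,uv,z,T=None):
    T=c["cam_to_world"] if T is None else T
    uv=np.atleast_2d(uv).astype(float)
    d=np.c_[(uv[:,0]-c["cx"])/c["fx"],(uv[:,1]-c["cy"])/c["fy"],np.ones(len(uv))]@T[:3,:3].T
    return (T[:3,3]+d*((z-T[2,3])/d[:,2])[:,None])[:,:2]
def fitc(P,r=None):
    m=P.mean(0)
    if r is None:
        s=least_squares(lambda q:np.hypot(*(P-q[:2]).T)-q[2],[*m,.03],loss='soft_l1',f_scale=.001)
    else: s=least_squares(lambda q:np.hypot(*(P-q[:2]).T)-r,m,loss='soft_l1',f_scale=.001)
    return s.x,np.sqrt(np.mean(s.fun**2))
H=dict(a=.055,b=.070,c=.085,d=.100); D=dict(a=.043,b=.050,c=.057,d=.064)
E
python3 - <<'E'
from h import *
for n in ("top","scene"):
    c=manip.camera(n); hsv=cv2.cvtColor(c["image"],cv2.COLOR_RGB2HSV)
    # discs
    m=cv2.inRange(hsv,(0,120,120),(11,255,255))
    cs=cv2.findContours(m,cv2.RETR_EXTERNAL,cv2.CHAIN_APPROX_NONE)[0]
    print(n)
    for k in cs:
        if cv2.contourArea(k)<250: continue
        P=onplane(c,cv2.convexHull(k)[:,0],.023); q,e=fitc(P); print(" disc px",k[:,0].mean(0),"xy,r",q,"rms",e)
    # bat: dark
    m=(c["image"].max(2)<45).astype(np.uint8)
    ks=cv2.findContours(m,cv2.RETR_EXTERNAL,cv2.CHAIN_APPROX_NONE)[0]
    for k in sorted(ks,key=cv2.contourArea)[-3:]:
        q,e=fitc(onplane(c,cv2.convexHull(k)[:,0],.018)); print(" dark px",k[:,0].mean(0),q,e)
    if n=="top":
        roi=c["image"][100:240,355:505]; cv2.imwrite("pics/crop.png",cv2.resize(roi,None,fx=5,fy=4.2,interpolation=cv2.INTER_CUBIC)[:,:,::-1]);
        for p in [(436,115),(479,155),(397,155),(434,195),(450,150),(460,141),(391,183)]: print(p,c["image"][p[1],p[0]],hsv[p[1],p[0]])
E
```

```text
top
 disc px [179.2857 252.2198] xy,r [0.4208 0.3605 0.0414] rms 0.00042871090030930167
 disc px [209.1538 227.7582] xy,r [0.4688 0.2798 0.0412] rms 0.00045451674499288755
 disc px [237.9778 203.9889] xy,r [0.517  0.1994 0.0412] rms 0.00041005800240927746
 disc px [266.2674 180.6395] xy,r [0.5654 0.119  0.041 ] rms 0.0005382581164559739
 disc px [293.6118 158.0471] xy,r [0.6137 0.0383 0.041 ] rms 0.0005015643794401669
 dark px [625.2949 157.9231] [ 0.462  -0.8294  0.041 ] 0.012108072917360466
 dark px [ 20.7992 351.9759] [0.2764 0.7379 0.0706] 0.00601300027482337
 dark px [430.9023 166.6814] [ 0.5245 -0.3091  0.157 ] 0.00043484025018391534
(436, 115) [67 64 56] [22 42 67]
(479, 155) [66 63 57] [20 35 66]
(397, 155) [66 62 55] [19 42 66]
(434, 195) [69 64 57] [18 44 69]
(450, 150) [29 15 21] [167 123  29]
(460, 141) [77 70 63] [15 46 77]
(391, 183) [26 20 13] [ 16 127  26]
scene
 disc px [343.6263 245.7576] xy,r [0.6199 0.0364 0.0414] rms 0.0007896436848922376
 disc px [398.2804 207.8155] xy,r [0.5062 0.2367 0.1635] rms 0.02432141783059868
 disc px [190.5067  41.5333] xy,r [-1.754   0.1771  0.7149] rms 0.06453757070784204
 disc px [58.6569 41.5882] xy,r [-2.9764  1.4694  3.1259] rms 0.05521573368632049
 dark px [491.1548  62.3724] [-0.5851  2.0329  0.8431] 0.12436289150061076
 dark px [263.8645  19.7161] [-2.7034 -2.8075  3.0968] 0.17600597362842485
 dark px [192.5804 247.2985] [ 0.5276 -0.309   0.1541] 0.0010842908726774382
```

View pics/crop.png

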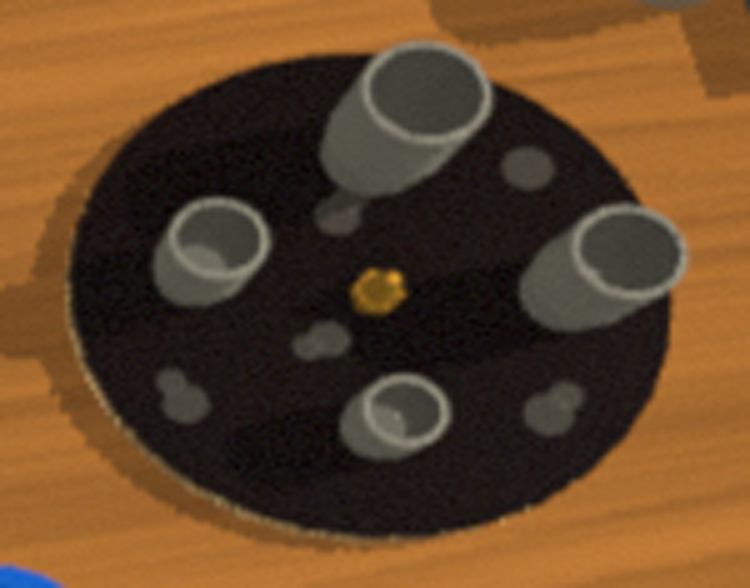

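The crop confirms four light grey ribbed cups with open tops. In full-image pixels their rims are centred at d (440,122), c (481,160), b (399,157) and a (436,198). The rest on the bat are flat blotches and the brass nozzle. Disc spacing comes out at 93.8 mm, which matches the 94 mm given.

```bash
cat >> h.py <<'E'
DISC=dict(d=[.4208,.3605],c=[.4688,.2798],b=[.517,.1994],a=[.5654,.119])
RIM=dict(d=(440.4,121.7),c=(481,159.8),b=(398.8,156.7),a=(436.2,197.9))
def down(yd):  # tool z down, y along angle yd
    y=np.array([np.cos(yd),np.sin(yd),0]); z=np.array([0,0,-1.]); return R.from_matrix(np.c_[np.cross(y,z),y,z]).as_rotvec()
ROWN=np.arctan2(.514,.858)
def wristT(c,p,rv):
    T=np.eye(4);T[:3,:3]=R.from_rotvec(rv).as_matrix();T[:3,3]=p; return T@c["mount"]
E
python3 - <<'E'
from h import *
c=manip.camera("top"); C={}
for k,uv in RIM.items():
    C[k]=onplane(c,uv,.018+H[k])[0]; print(k,C[k],"from nozzle",C[k]-[.5245,-.309],np.hypot(*(C[k]-[.5245,-.309])))
ks='abcd'
print([ (i+j,round(float(np.hypot(*(C[i]-C[j]))),4)) for i in ks for j in ks if i<j])
for s in (0,np.pi):
  for k in ks:
    for nm,xy in (("pick",C[k]),("place",DISC[k])):
      for z in (.26,):
        q=manip.solve_ik([*xy,z],down(ROWN+s)); print(s,k,nm,q)
w=manip.camera("wrist"); print(w["mount"],w["fx"],w["cx"],w["cy"])
E
```

```text
d [ 0.6093 -0.332 ] from nozzle [ 0.0848 -0.023 ] 0.08781045629232916
c [ 0.5011 -0.4109] from nozzle [-0.0234 -0.1019] 0.10455895798229312
b [ 0.5487 -0.2204] from nozzle [0.0242 0.0886] 0.0918295034994648
a [ 0.4332 -0.2914] from nozzle [-0.0913  0.0176] 0.09299228603545669
[('ab', 0.1356), ('ac', 0.1374), ('ad', 0.1807), ('bc', 0.1963), ('bd', 0.1269), ('cd', 0.1339)]
0 a pick [-0.615   0.2167  1.8113 -0.      1.1135 -1.1547]
0 a place [ 0.1868  0.3034  1.6938 -0.      1.1445 -0.3529]
0 b pick [-0.4021  0.3242  1.6641 -0.      1.1533 -0.9418]
0 b place [ 0.3466  0.2668  1.7446 -0.      1.1302 -0.1931]
0 c pick [-0.7052  0.4113  1.5347  0.      1.1955 -1.2449]
0 c place [ 0.5163  0.2541  1.7618 -0.      1.1257 -0.0234]
0 d pick [-0.5161  0.4824  1.4232 -0.      1.236  -1.0558]
0 d place [ 0.6869  0.2667  1.7446 -0.      1.1302  0.1472]
3.141592653589793 a pick [-0.615   0.2167  1.8113 -0.      1.1135  1.9868]
3.141592653589793 a place None
3.141592653589793 b pick [-0.4021  0.3242  1.6641 -0.      1.1533  2.1998]
3.141592653589793 b place None
3.141592653589793 c pick [-0.7052  0.4113  1.5347 -0.      1.1955  1.8967]
3.141592653589793 c place None
3.141592653589793 d pick [-0.5161  0.4824  1.4232 -0.      1.236   2.0858]
3.141592653589793 d place None
[[-0.0001 -0.961  -0.2765  0.0709]
 [ 1.     -0.0001 -0.0001 -0.    ]
 [ 0.0001 -0.2765  0.961  -0.1613]
 [ 0.      0.      0.      1.    ]] 317.5382296388978 316.0041525451573 205.5191167611992
```

```bash
python3 - <<'E'
from h import *
t=manip.camera("top")
pics=[]
for k in 'da':
    xy=onplane(t,RIM[k],.018+H[k])[0]
    manip.move_to([*xy,.26],down(ROWN)); 
    p,rv=manip.get_position(),manip.get_ee_rot(); w=manip.camera("wrist")
    np.savez(f"w_{k}.npz",img=w["image"],T=wristT(w,p,rv)); pics.append(w["image"]); print(p,rv,manip.get_time())
cv2.imwrite("pics/w1.png",cv2.resize(np.hstack(pics),(800,250))[:,:,::-1])
E
```

```text
[ 0.6096 -0.3312  0.26  ] [-1.5473 -2.734  -0.0002] 3.725
[ 0.4346 -0.2921  0.2608] [ 1.5476  2.7311 -0.0001] 4.525
```

View pics/w1.png

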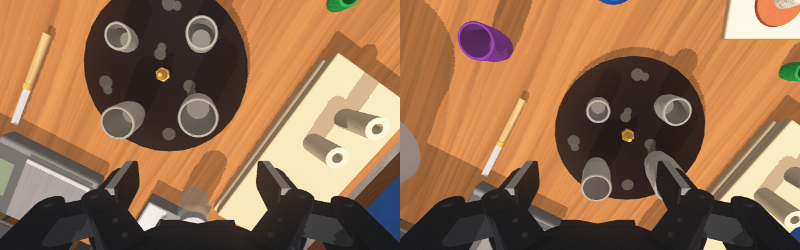

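In the left view (hover over d, 0.625 scale) the four cups are at d (198,117), c (118,122), b (201,33) and a (118,37), so d is where predicted. In the right view a is at (598,110). Now I'll fit the rims.

```bash
cat >> h.py <<'E'
def rimfit(c,T,k,xy,z0=.018,iters=6,img=None):
    """circle fitted to the bright rim pixels cast on to the rim plane"""
    img=c["image"] if img is None else img
    v,u=np.mgrid[0:400,0:640]; uv=np.c_[u.ravel(),v.ravel()]
    P=onplane(c,uv,z0+H[k],T); g=img.min(2).ravel().astype(float)
    hs=cv2.cvtColor(img,cv2.COLOR_RGB2HSV)[:,:,1].ravel()
    near=np.hypot(*(P-xy).T)<D[k]/2+.025
    P,g,hs=P[near],g[near],hs[near]; q=np.array(xy)
    r0=D[k]/2-.0025
    for i in range(iters):
        d=np.hypot(*(P-q).T); w=.012 if i<3 else .006
        ring=(abs(d-r0)<w)&(hs<90)
        s=ring&(g>np.percentile(g[ring],75)); x,e=fitc(P[s]); q=x[:2]
    return x,e,s.sum()
E
python3 - <<'E'
from h import *
t=manip.camera("top"); w=manip.camera("wrist")
for k in 'abcd':
    xy=onplane(t,RIM[k],.018+H[k])[0]
    print(k,"top",rimfit(t,t["cam_to_world"],k,xy))
    for n in 'da':
        f=np.load(f"w_{n}.npz"); print("   w",n,rimfit(w,f["T"],k,xy,img=f["img"]))
E
```

```text
a top (array([ 0.4348, -0.2906,  0.0188]), np.float64(0.0009991122364406684), np.int64(58))
   w d (array([ 0.4338, -0.2904,  0.0191]), np.float64(0.0008353242116711941), np.int64(337))
   w a (array([ 0.4343, -0.2906,  0.0191]), np.float64(0.0008160173865677035), np.int64(257))
b top (array([ 0.5498, -0.2195,  0.0224]), np.float64(0.0011397837379712665), np.int64(65))
   w d (array([ 0.5489, -0.2192,  0.0226]), np.float64(0.0009307067581931474), np.int64(502))
   w a (array([ 0.5494, -0.2195,  0.0226]), np.float64(0.0007959185650362019), np.int64(308))
c top (array([ 0.5027, -0.4114,  0.0277]), np.float64(0.0022976204455977516), np.int64(71))
   w d (array([ 0.5013, -0.4102,  0.0261]), np.float64(0.000734261128320609), np.int64(339))
   w a (array([ 0.5017, -0.4101,  0.026 ]), np.float64(0.0007125033132675203), np.int64(253))
d top (array([ 0.6099, -0.3309,  0.0296]), np.float64(0.0008057199701545408), np.int64(74))
   w d (array([ 0.6095, -0.3309,  0.0296]), np.float64(0.0007789902491413378), np.int64(477))
   w a (array([ 0.601 , -0.3249,  0.0312]), np.float64(0.0026500030363217643), np.int64(371))
```

```bash
cat >> h.py <<'E'
G=dict(a=.036,b=.048,c=.060,d=.070); HOV=.27
def pick(k,xy,yaw=ROWN):
    o=down(yaw); manip.move_to([*xy,HOV],o); manip.command_gripper(.085,25)
    z=.018+G[k]+.003
    manip.servo_line([*xy,z+.06],o,.15); manip.servo_line([*xy,z],o,.06)
    print("down",manip.get_position(),manip.get_contact_force())
    manip.command_gripper(D[k]-.012,25); manip.hold(.3)
    pz=manip.get_position(); print("grip w",manip.get_width(),"F",manip.get_grip_force(),pz)
    manip.servo_line([*xy,z+.02],o,.05); manip.servo_line([*xy,HOV],o,.15)
    print("lifted w",manip.get_width(),"F",manip.get_grip_force(),manip.get_contact_force(),manip.get_time())
    return pz
def place(k,pz,yaw=ROWN):
    xy=DISC[k]; o=down(yaw); manip.move_to([*xy,HOV],o)
    z=pz[2]+.005; manip.servo_line([*xy,z+.03],o,.15); manip.servo_line([*xy,z+.004],o,.04); manip.hold(.2)
    f0=manip.get_contact_force()[2]
    for dz in np.arange(.003,-.0031,-.001):
        manip.servo_line([*xy,z+dz],o,.02); manip.hold(.1); f=manip.get_contact_force()[2]-f0
        if abs(f)>3: break
    print("touch dz",dz,"df",f,manip.get_position(),"w",manip.get_width())
    manip.command_gripper(D[k]+.006); manip.command_gripper(.085); manip.hold(.2)
    manip.servo_line([*xy,z+.03],o,.06); manip.servo_line([*xy,HOV],o,.2)
    p,rv=manip.get_position(),manip.get_ee_rot(); w=manip.camera("wrist")
    print("placed",k,rimfit(w,wristT(w,p,rv),k,xy,z0=.023),"target",xy,manip.get_time())
    return w["image"]
E
python3 - <<'E'
from h import *
pz=pick('a',[.4341,-.2905]); np.save("pz.npy",pz)
cv2.imwrite("pics/lift_a.png",manip.camera("wrist")["image"][:,:,::-1])
E
```

```text
down [ 0.4343 -0.2907  0.0573] [-0.3908 -0.5454  0.5077]
grip w 0.031171077109055527 F 0.0 [ 0.4341 -0.2905  0.057 ]
lifted w 0.031138991859301617 F 0.0 [-0.0042  0.1935  0.6777] 10.2583
```

View pics/lift_a.png

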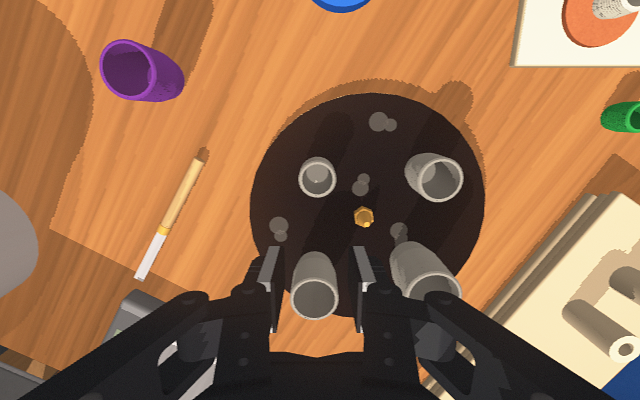

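The fingers closed to 31 mm and are empty. Cup a is still standing on the bat at (317,177). I'll measure whether it moved.

```bash
python3 - <<'E'
from h import *
p,rv=manip.get_position(),manip.get_ee_rot(); w=manip.camera("wrist"); T=wristT(w,p,rv)
for k,xy in dict(a=[.434,-.2905],b=[.5492,-.2194],c=[.5015,-.4102]).items(): print(k,rimfit(w,T,k,xy))
t=manip.camera("top"); print(rimfit(t,t["cam_to_world"],'a',[.4341,-.2905])); print(p,R.from_rotvec(rv).as_matrix())
cv2.imwrite("pics/za.png",cv2.resize(w["image"][110:400,180:460],None,fx=2,fy=2)[:,:,::-1])
s=manip.camera("scene")["image"]; cv2.imwrite("pics/sc1.png",cv2.resize(s[100:300,90:330],None,fx=3,fy=3,interpolation=cv2.INTER_CUBIC)[:,:,::-1])
E
```

```text
a (array([ 0.4343, -0.2905,  0.0191]), np.float64(0.0008205754369169771), np.int64(249))
b (array([ 0.5493, -0.2194,  0.0226]), np.float64(0.0007945046619300295), np.int64(293))
c (array([ 0.5016, -0.4101,  0.026 ]), np.float64(0.0007086258779570496), np.int64(250))
(array([ 0.4349, -0.2906,  0.0189]), np.float64(0.0010057398965287855), np.int64(56))
[ 0.4336 -0.2902  0.269 ] [[-0.5139  0.8579 -0.0015]
 [ 0.8579  0.5139  0.0011]
 [ 0.0017 -0.0008 -1.    ]]
```

View pics/sc1.png

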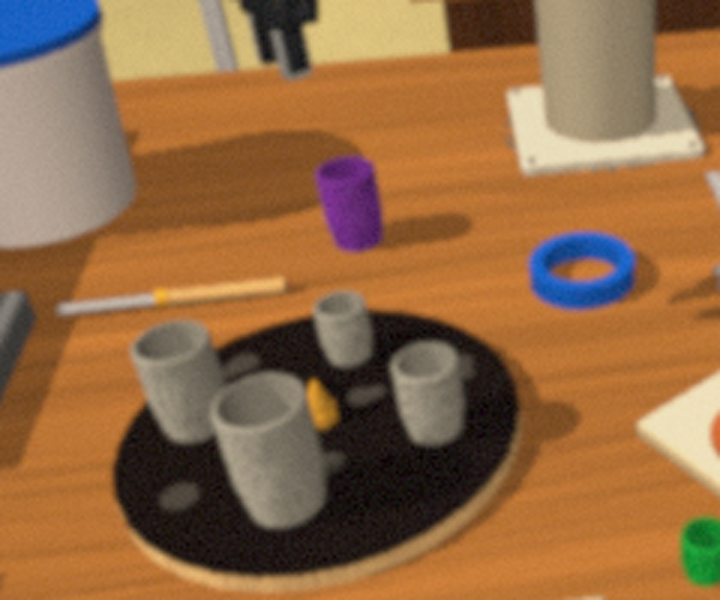

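View pics/za.png

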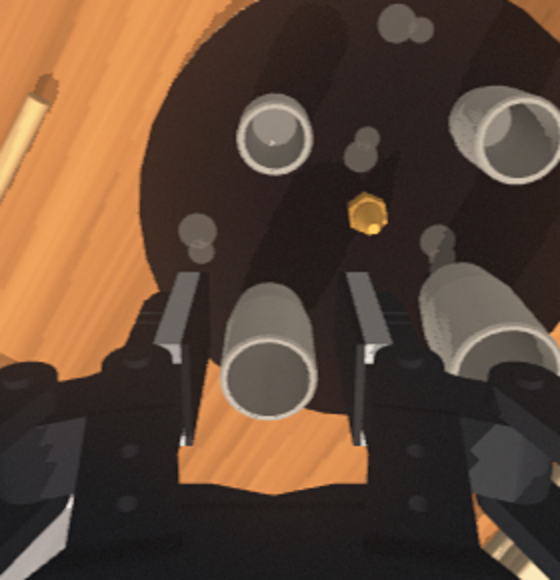

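The crop shows the pad faces 71 px apart at about 0.196 m depth. That is roughly 44 mm of real gap while the gripper reads 31 mm, so the reading is biased low and the cup was never touched. I'll close fully under force control instead.

```bash
sed -i 's/manip.command_gripper(D\[k\]-.012,25); manip.hold(.3)/manip.command_gripper(0.0,25); manip.hold(.3)/' h.py
python3 - <<'E'
from h import *
pz=pick('a',[.4343,-.2905]); np.save("pz.npy",pz)
w=manip.camera("wrist")["image"]
cv2.imwrite("pics/lift_a2.png",w[:,:,::-1])
E
```

```text
down [ 0.4346 -0.2907  0.0573] [-0.4824  0.2871 -0.0958]
grip w 0.00016986172018289733 F 0.0 [ 0.4343 -0.2905  0.057 ]
lifted w -0.0003170108150092506 F 0.0 [ 0.1261 -0.0464  0.3674] 16.65
```

View pics/lift_a2.png

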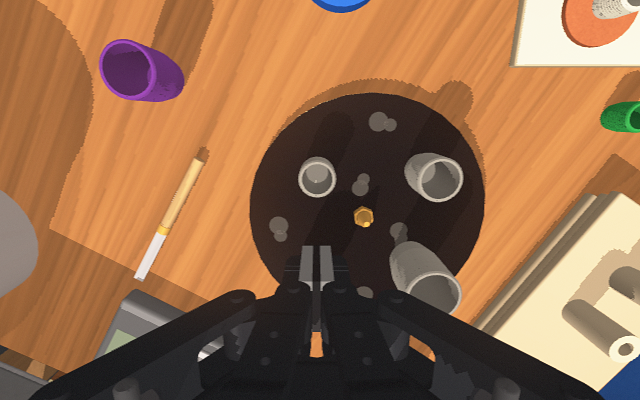

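The fingers shut fully, with tips at (316,247), and cup a is still untouched at (317,177). So the fingers closed above the cup. The tips' image position and the pad gap both suggest they end about 40 mm short of the stated length. I'll check the tip height with the scene camera.

```bash
python3 - <<'E'
from h import *
c=manip.camera("scene"); T=c["cam_to_world"]; p=manip.get_position(); print(p,manip.get_width())
def proj(c,T,X):
    X=np.linalg.inv(T)@np.r_[X,1]; return np.array([c["fx"]*X[0]/X[2]+c["cx"],c["fy"]*X[1]/X[2]+c["cy"]])
for dz in (-.022,0,.02,.04): print("scene px for TCP z",dz,proj(c,T,p+[0,0,dz]))
t=manip.camera("top")
for dz in (-.022,0,.02,.04): print("top px for TCP z",dz,proj(t,t["cam_to_world"],p+[0,0,dz]))
a=cv2.resize(c["image"][70:170,130:250],(600,500),interpolation=cv2.INTER_CUBIC)
cv2.imwrite("pics/sc2.png",a[:,:,::-1])
E
```

```text
[ 0.4339 -0.2902  0.2691] -0.0001297138538106484
scene px for TCP z -0.022 [188.5674 139.0037]
scene px for TCP z 0 [186.5424 130.1523]
scene px for TCP z 0.02 [184.6462 121.864 ]
scene px for TCP z 0.04 [182.6949 113.3353]
top px for TCP z -0.022 [461.0551 179.099 ]
top px for TCP z 0 [465.1216 176.1201]
top px for TCP z 0.02 [469.0353 173.2531]
top px for TCP z 0.04 [473.1739 170.2214]
```

View pics/sc2.png

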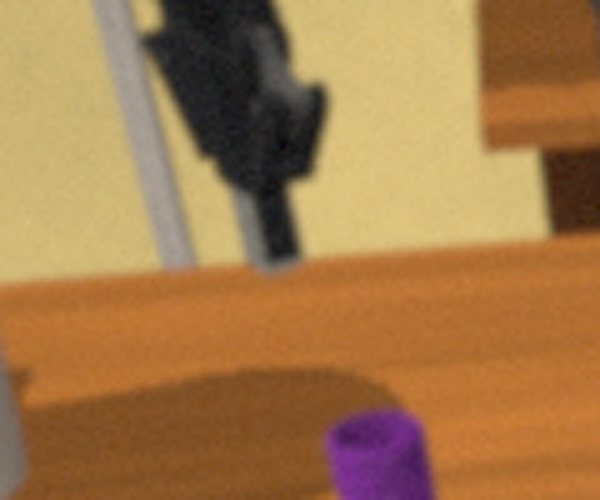

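The shut fingertips show at image pixel (185.5,124), which puts them about 15 mm above the TCP reading instead of 22 mm below it. That agrees in direction with the wrist view, so the fingers really end about 37 mm higher than stated. I'll correct the grasp height and descend with a force check.

```bash
python3 - <<'E'
s=open('h.py').read()
s=s.replace('z=.018+G[k]+.003\n    manip.servo_line([*xy,z+.06],o,.15); manip.servo_line([*xy,z],o,.06)\n','''z=.018+G[k]-.034
    manip.servo_line([*xy,z+.07],o,.2); f0=manip.get_contact_force()
    for dz in np.arange(.06,-.001,-.01):
        manip.servo_line([*xy,z+dz],o,.06)
        if np.linalg.norm(manip.get_contact_force()-f0)>6: print("CONTACT",dz); break
''')
s=s.replace('manip.servo_line([*xy,z+.02],o,.05); manip','if manip.get_grip_force()<5: raise SystemExit("no grip")\n    manip.servo_line([*xy,z+.02],o,.05); manip')
open('h.py','w').write(s)
E
python3 - <<'E'
from h import *
pz=pick('a',[.4343,-.2905]); np.save("pz.npy",pz)
p,rv=manip.get_position(),manip.get_ee_rot(); w=manip.camera("wrist")
cv2.imwrite("pics/lift_a3.png",w["image"][:,:,::-1])
E
```

```text
down [ 0.434  -0.2903  0.0195] [-1.0525  0.042   0.4556]
grip w 0.0425478598752746 F 25.55958056822419 [ 0.4344 -0.2906  0.0203]
lifted w 0.04206750620368315 F 25.440584030002356 [-0.449  -0.2179 -0.2953] 24.0917
```

View pics/lift_a3.png

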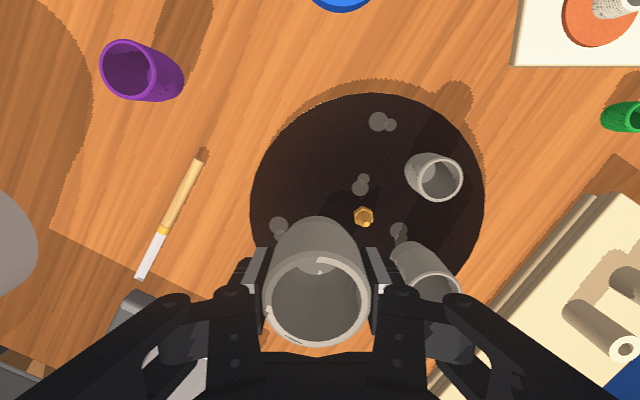

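Cup a is held upright between the pads at (317,290), width 42 mm and grip 25 N. Now placing it.

```bash
python3 - <<'E'
from h import *
im=place('a',np.load("pz.npy")); cv2.imwrite("pics/pl_a.png",im[:,:,::-1])
E
```

```text
touch dz -0.001 df 11.03301725403615 [0.5656 0.1191 0.0253] w 0.042104113517513655
placed a (array([0.5638, 0.1105, 0.0221]), np.float64(0.0030874828831634095), np.int64(169)) target [0.5654, 0.119] 32.8917
```

View pics/pl_a.png

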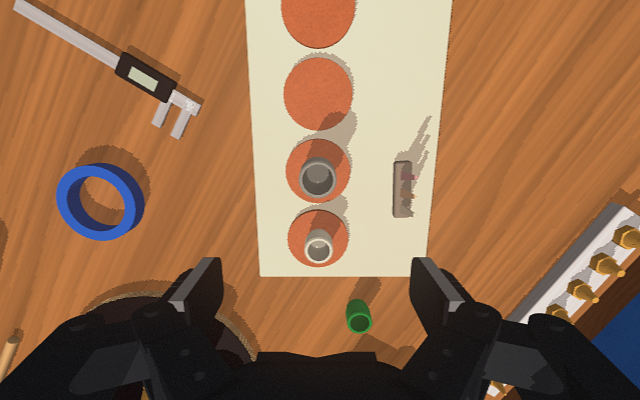

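Cup a stands upright at (318,179), which is the pixel predicted for the disc's centre. The ref cup (318,245) and cone pack (402,188) are untouched. The rim fit was misled by the pale shelf around the disc. On to b.

```bash
python3 - <<'E'
from h import *
im=place('b',pick('b',[.5493,-.2194])); cv2.imwrite("pics/pl_b.png",im[:,:,::-1])
E
```

```text
down [ 0.5489 -0.2192  0.0314] [ 0.0988 -0.4919  0.6375]
grip w 0.05005209411578042 F 26.169683318585157 [ 0.5495 -0.2195  0.0323]
lifted w 0.05008431263191863 F 26.175631508231163 [-0.2893 -0.5472 -1.4236] 40.4667
touch dz -0.001 df 10.0394366623573 [0.5172 0.1995 0.0373] w 0.05039754530087046
placed b (array([0.5098, 0.1954, 0.0246]), np.float64(0.0025161856117980087), np.int64(276)) target [0.517, 0.1994] 48.9833
```

View pics/pl_b.png

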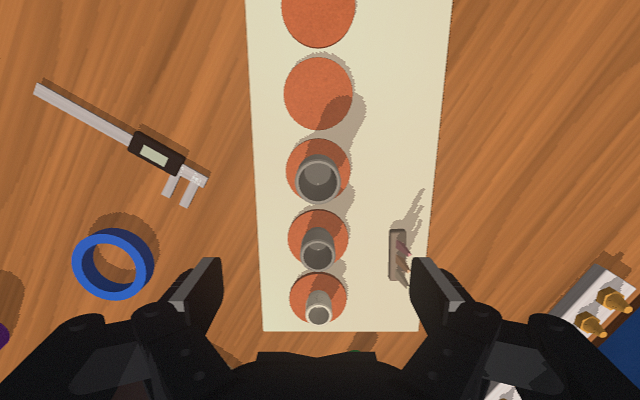

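Cup b stands at (318,179) on the middle disc, with a (318,250) and the ref cup (318,312) in line. Next c, then d.

```bash
python3 - <<'E'
from h import *
im=place('c',pick('c',[.5015,-.4102])); cv2.imwrite("pics/pl_c.png",im[:,:,::-1])
E
```

```text
down [ 0.5011 -0.4099  0.0433] [0.6673 0.1183 0.092 ]
grip w 0.05505592657839461 F 27.671299455687404 [ 0.5017 -0.4103  0.0443]
lifted w 0.055353779297658466 F 27.358152894303203 [ 0.4316 -0.5619 -2.0756] 57.2833
touch dz -0.001 df 9.103825890292846 [0.4691 0.2799 0.0491] w 0.055359406737251926
placed c (array([0.4656, 0.2776, 0.0282]), np.float64(0.002743767152915949), np.int64(353)) target [0.4688, 0.2798] 66.5333
```

View pics/pl_c.png

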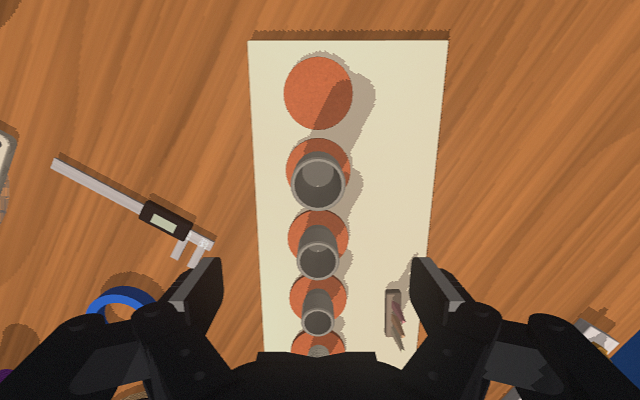

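Cup c stands at (318,184) on its disc, with the others in line and the far disc (318,93) still empty. Cup d next, followed by a check of the whole row.

```bash
python3 - <<'E'
from h import *
place('d',pick('d',[.6095,-.3309]))
xy=(np.array(DISC['b'])+DISC['c'])/2
manip.move_to([.40,-.05,.42],down(ROWN)); print(manip.get_time())
t=manip.camera("top"); im=t["image"]; cv2.imwrite("pics/end.png",cv2.resize(im[100:300,120:340],None,fx=3.6,fy=3,interpolation=cv2.INTER_CUBIC)[:,:,::-1])
for k in 'abcd':
    T=np.linalg.inv(t["cam_to_world"]); X=T@np.r_[DISC[k],.023+H[k],1]; u=np.array([t["fx"]*X[0]/X[2]+t["cx"],t["fy"]*X[1]/X[2]+t["cy"]])
    print(k,"expected rim px",u,"in crop",(u-[120,100])*[3.6,3])
E
```

```text
down [ 0.6091 -0.3306  0.0533] [-0.3044 -0.0231  0.6493]
grip w 0.06426494306034941 F 28.189702592790127 [ 0.6098 -0.331   0.0544]
lifted w 0.06483909691317885 F 28.02032232284546 [-0.1342 -0.2128 -1.2524] 74.725
touch dz -0.001 df 10.539287270496907 [0.4209 0.3606 0.0592] w 0.0643993632612992
placed d (array([0.4169, 0.3592, 0.0319]), np.float64(0.002685253271847478), np.int64(457)) target [0.4208, 0.3605] 83.875
85.4833
a expected rim px [262.629  174.9435] in crop [513.4644 224.8306]
b expected rim px [231.32   198.1007] in crop [400.7518 294.3022]
c expected rim px [197.988  222.6635] in crop [280.757  367.9905]
d expected rim px [162.3037 248.7918] in crop [152.2934 446.3755]
```

View pics/end.png

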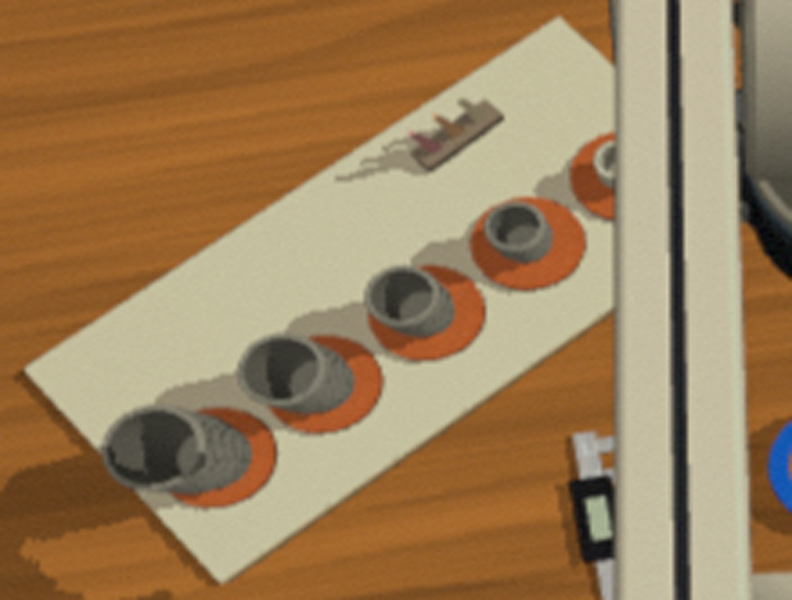

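All four cups stand on their discs. In crop pixels, measured against expected, the rim centres are a (516,229) vs (513,225), b (402,300) vs (401,294), c (282,370) vs (281,368) and d (154,448) vs (152,446), so at most about 5 mm off. The cone pack (457,135) and ref cup (608,160) are in place.

```bash
python3 -c "
from rig import manip
print(manip.sign_off(), manip.get_time())"
```

```text
the job is handed in; nothing more can be done
the job is handed in; nothing more can be done
```

I handed the job in with the four grey cups upright on their discs, shortest beside the white reference cup to tallest at the far end, each within about 5 mm of centre in the last camera check; the reference cup and cone pack looked unmoved, and no verdict came back.

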